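# File strokes on the practice stand

## Task

Take the file out of its tray and work it over the roller of the practice stand with forward strokes only, pressing firmly but gently and lifting the file clear on every return, until the dial's pointer stands at the set mark. Then lay the file flat back in its tray, let go of it, and leave everything else alone; keep the gripper itself off the stand.

Things in the scene. Friction and masses are not known exactly. Their poses are not given: they have to be found in the camera images.
- file: Flat file in a holder: straight steel blade 240 (x) x 28 (y) x 6 mm whose flat underside does the work, with a black block handle on the middle of its upper face (see point handle). About 0.35 kg (0.28 to 0.42), the same end for end. Origin: centre of the blade's underside, z up. It starts lying flat in the tray, along it (within 0.03 rad).
- handle (a point): Middle of the file's handle, 30 mm above the blade's underside. The handle is 90 mm long (x), 26 mm wide (y) and reaches from 6 to 50 mm above the underside. Grip its two long sides from above, with full grip, since the stroke levers on it.
- tray: Grey open plastic tray, fixed to the bench, outside 280 (x) x 70 (y) x 12 mm high, walls and floor 4 mm thick, inside 272 x 62 mm. Origin: centre of its underside, z up. It stands to the left or right of the robot's middle, turned up to 0.3 rad.
- stand: Filing practice stand, fixed on the other side from the tray, turned up to 0.3 rad. Base plate 150 x 150 x 12 mm, from y -53 to +97 mm. On it an open aluminium frame 88 (x) x 72 (y) mm, top 50 mm above the bench, out of which a steel roller rises. Origin: on the bench straight under the middle of the roller; z up; +x is the forward stroke direction (away from the robot).
- roller (a joint): Turn of the roller (radius 20 mm, 44 mm long, axis along the stand's y), rad, 0 at start; grows as a pressed file goes forward, 1 rad = 20 mm. Its top is 60 to 82 mm above the bench, not measured: feel for it. Sprung downward: 2 to 3 N, then 6 N per mm, 10 mm travel. Stiff: file slips below 4 to 7 N, turns it at 9 to 14 N; over 20 N is too much. Dragged back, it turns back: spoiled.
- pointer (a joint): Angle, rad, of the black pointer of the dial beside the roller (dial 58 mm across, centre at the stand's y +66 mm; it reaches 38 to 62 mm above the bench). Geared to the roller: 0.09 rad per rad, so 222 mm of file travel without slip per rad. 0 at the start, pointing to the stand's -x (the robot); grows clockwise from above, by way of the stand's +y.
- mark (a joint): Angle of the set mark, a small steel block on the dial's rim, on the same scale as the pointer; set between 1.41 and 1.89 rad. The pointer stands at the mark when the two angles agree within 0.28 rad (16 degrees), short or past.
- bush: Bystander: upright steel guide bush, 36 mm across, 35 mm high, between tray and stand. Origin: centre of its underside.
- insert: Bystander: steel mould insert block 55 x 36 x 24 mm, between tray and stand. Origin: centre of its underside.
- dowel: Bystander: upright steel dowel pin, 16 mm across, 50 mm high, between tray and stand. Origin: centre of its underside.
- driver: Bystander: screwdriver lying at the left. Origin: underside, near its middle.
- brush: Bystander: bench brush lying at the right. Origin: underside, near its middle.
- jar: Bystander: closed white plastic jar with black cap, 60 mm across, 80 mm high, at the right. Origin: centre of its underside.
- slug: Bystander: brass slug 44 mm across, 30 mm high, at the left. Origin: centre of its underside.
Not all that is in view belongs to the job. What is shaped like the file but blue or green is not meant.

How it is judged (in metres and radians):
On the way, in this order (a step that is already met when the one before it is completed fails the run):
1. the file rests on the roller with at least 3 N (contact force between file and roller above 3 N), for 0.1 s.
2. the pointer stands at the set mark (((value of joint mark between 1.4 and 1.50001 rad and value of joint pointer between 1.12 and 1.78 rad) or (value of joint mark between 1.5 and 1.60001 rad and value of joint pointer between 1.22 and 1.88 rad) or (value of joint mark between 1.6 and 1.70001 rad and value of joint pointer between 1.32 and 1.98 rad) or (value of joint mark between 1.7 and 1.80001 rad and value of joint pointer between 1.42 and 2.08 rad) or (value of joint mark between 1.8 and 1.90001 rad and value of joint pointer between 1.52 and 2.18 rad))), for 0.2 s.
At the end, for the whole second after the job is handed in: The pointer is within 0.28 rad of the set mark's angle, and the file lies flat (within 0.05 rad) and still on the tray's floor, between its walls (((value of joint mark between 1.4 and 1.50001 rad and value of joint pointer between 1.12 and 1.78 rad) or (value of joint mark between 1.5 and 1.60001 rad and value of joint pointer between 1.22 and 1.88 rad) or (value of joint mark between 1.6 and 1.70001 rad and value of joint pointer between 1.32 and 1.98 rad) or (value of joint mark between 1.7 and 1.80001 rad and value of joint pointer between 1.42 and 2.08 rad) or (value of joint mark between 1.8 and 1.90001 rad and value of joint pointer between 1.52 and 2.18 rad)) and x of file in the frame of tray between -0.022 and 0.022 m and y of file in the frame of tray between -0.02 and 0.02 m and z of file in the frame of tray below 0.007 m and angle between file's own z axis and vertical below 0.05 rad and linear speed of file below 0.02 m/s); the robot touches nothing.
It fails at once if the file presses on the roller with more than 20 N (contact force between file and roller above 20 N).
It fails at once if the roller is dragged backward (faster than 0.5 rad/s, 10 mm/s of file) (velocity of joint roller below -0.5 rad/s).
It fails at once if the gripper or arm touches the stand or its roller (contact force between any of the fingers, the arm and stand above 1 N or contact force between any of the fingers, the arm and roller above 1 N or contact force between any of the fingers, the arm and saddle above 1 N).
It fails at once if the file is banged down (more than 60 N on the tray) (contact force between file and tray above 60 N).
It fails at once if a bystander is moved more than 20 mm (distance of any of bush, insert, dowel, driver, brush, jar, slug from where it was at the start of the episode above 0.02 m).
It also fails if it takes over 72 s, if anything falls off the work surface, if the arm or the gripper's body presses on something with over 40 N, if the wrist force passes 120 N, or if a joint passes its speed limit or range.

## Robot

A 7-joint arm with a two-finger parallel gripper is mounted at the origin on the work surface. World frame = base frame: x ahead of the robot, y to its left, z up, the work surface at z = 0. Lengths are in mm, angles in rad, forces in N, time in s.
With the tool pointing down it reaches from about 425 to 950 mm from the base axis. Payload 16.7 kg.
Tool frame: the origin (TCP) lies midway between the tips of the shut fingers; the grasp point (between the pads) lies 19 mm behind it; z points along the fingers, y is the direction in which the jaws open and shut (so a half turn about z gives the same grasp; the last joint's range is limited). The gripper opens to 94 mm and grips with 3 to 60 N. Pads are 16 mm wide; open, the fingers measure 119 mm over their backs; the gripper's body (75 mm by 177 mm) begins 78 mm behind the grasp point.
Start: joints at [-1.488, 0.426, 0.074, 1.606, -0.034, 1.111, -0.067], TCP at [155.731, 656.751, 205.467] pointing down, gripper open.
Joint ranges: [-2.85, 2.85], [-0.5, 2.14], [-1.23, 1.37], [0.21, 2.46], [-1.02, 4.16], [0.16, 2.05], [-2.73, 2.73]. Speed limits (rad/s): [1.89, 1.89, 2.39, 2.39, 3.01, 3.01, 3.01].

## Interface

Orientations are given as a rotation vector (axis times angle).
In Python, from cell import * gives the robot as it stands. The module is installed in compiled form; this text tells all that it offers. Calls block until the motion is done:
- move_pose(position, orientation): joint-space move of the TCP to a pose.
- servo_line(position, rot=None, vel=150): straight line of the TCP; rot=None keeps the orientation; vel is the mean speed in mm/s.
- movej(angles): joint-space move.
- command_gripper(opening, grip_force=None): opening from 0.0 (shut) to 1.0 (fully open); grip_force is the grip in N (None keeps the last); returns when the fingers have stopped.
- wait(seconds).
- solve_ik(position, orientation): joint angles nearest the present ones, or None.
- get_state(): the state.
- grab_frame(name): name is "scene" or "top" or "wrist"; returns a dict with "image" (420x560x3 uint8, blue, green, red), "fx", "fy", "cx", "cy" (pixels), "R" (3x3) and "t" (3): a world point X has camera coordinates R X + t. Camera axes: x right, y down, z forward; pixel columns grow to the right and rows downward; lengths in mm; the calibration is good to about 2 mm. The wrist camera is an equidistant fisheye: a pixel r from the principal point sees the ray r / f radians off the axis. A picture is of the moment at which its call begins. There is no depth.
A pose or a line that the arm cannot do raises Unreachable and nothing moves.
- job_done(): hands the job in, once; it reports no verdict.
Trained networks look in a picture, given as the dict that the camera call returned (one of the last four; its "shot" number tells which), for a name from the list of things; names that differ only in an ending like _2 or _b are one class to them, and where a whole thing is asked for, a point or a joint stands for the part that bears it (a point fixed in the world has none). Each returns a list of dicts, best first, with "confidence" (0 to 1); they miss things now and then, are a little off and sometimes report something else, mostly with a low value. They report only what shows in the picture. A call takes as long as a camera call. They do not tell look-alikes from the thing itself.
- boxes_of(picture, query): "position" ([x, y, z] in mm, in the coordinates of the camera as it stood for that picture, good to about 4 mm: the middle of the surface that is visible of it).
- outline_of(picture, query): "mask" (420x560 bool, what is visible of it).
- spot_point(picture, query): "position" ([x, y, z] in mm, in the coordinates of the camera as it stood for that picture, good to about 4 mm: a listed point, or the origin of a listed thing).
The state is a dict: "clock": time; "q": joint angles; "joint_vel": joint speeds; "joint_efforts": joint torques, N m; "eef_pos": TCP position; "orientation": TCP orientation; "contact_force": force on the tool from outside, world axes, zero at the start; "ft_torque": the same for the moment, N m; "gripper_width": opening from 0.0 (shut) to 1.0 (fully open).
Only numpy, scipy, OpenCV 4.12 (cv2) and the standard library are available. Lean on these libraries where they do the work, as an engineer would, in place of code of your own. Each camera call takes 0.05 s, during which the arm holds its last target. There are 200 camera calls.

## Working session

There is one attempt and no reset: what is moved stays moved. The work goes in short steps, each a Python script; the robot and the scene stay as the last script left them, time stands still between calls to the robot, and variables do not carry over. Pictures are saved under pics/ and viewed, about 8 in all and at most 12, crops included, and the job is handed in when it is done.

```bash
mkdir -p pics
cat > h.py <<'E'
from cell import *
import numpy as np, cv2
from scipy.spatial.transform import Rotation as Ro
def w(fr,p): return np.array(fr["R"]).T@(np.array(p)-np.array(fr["t"]))
E
python3 - <<'E'
from h import *
s=get_state(); print(s)
ims=[]
for c in("top","scene"):
    f=grab_frame(c); cv2.imwrite(f"pics/{c}0.png",f["image"]); 
    print(c,f["fx"],f["fy"],f["cx"],f["cy"],np.round(f["R"],3).tolist(),np.round(f["t"]).tolist())
    for n in "file handle tray stand roller pointer mark bush insert dowel".split():
        print(n,[(np.round(w(f,d["position"])).tolist(),round(d["confidence"],2)) for d in spot_point(f,n)[:3]] if n not in("roller","pointer","mark") else [(np.round(w(f,d["position"])).tolist(),round(d["confidence"],2)) for d in boxes_of(f,n)[:3]])
print(get_state()["clock"])
E
```

```text
{'clock': 0.0, 'q': array([-1.48751424,  0.42670128,  0.07386793,  1.6066173 , -0.03409676,
        1.11078946, -0.06708015]), 'joint_vel': array([ 0.00161816, -0.0008534 , -0.00022095, -0.00069996,  0.0019972 ,
        0.00012865, -0.00145753]), 'joint_efforts': array([-9.49633286e-04, -9.35843968e+01,  3.66602294e+00, -4.54184210e+01,
       -4.89316788e-02,  2.03141203e-02,  1.70588155e-04]), 'eef_pos': array([155.65352877, 656.35575891, 204.79207723]), 'orientation': array([-3.64863768e-01, -3.12028679e+00,  1.97092981e-03]), 'contact_force': array([-0.52675254,  0.36725172,  0.89397598]), 'ft_torque': array([0.01986371, 0.01862853, 0.01211293]), 'gripper_width': 1.0006285334353175}
top 539.8630655250658 539.8630655250658 280.11306884784545 206.6377701027468 [[-0.007, -1.0, 0.007], [-0.983, 0.006, -0.182], [0.182, -0.008, -0.983]] [15.0, 465.0, 1338.0]
file [([248.0, 258.0, -6.0], 0.74), ([572.0, -202.0, 2.0], 0.56), ([257.0, -307.0, -3.0], 0.56)]
handle [([577.0, -204.0, 38.0], 0.89), ([255.0, -311.0, 33.0], 0.85), ([248.0, 257.0, 29.0], 0.55)]
tray [([574.0, -191.0, -1.0], 0.81
[... 264 characters left out ...]
 ([681.0, 417.0, 1.0], 0.29)]
scene 391.16086184655137 391.16086184655137 277.79222656078167 216.75212445422207 [[0.312, 0.95, -0.022], [0.496, -0.182, -0.849], [-0.81, 0.254, -0.528]] [-149.0, -194.0, 1364.0]
file [([256.0, -310.0, 1.0], 0.94), ([576.0, -200.0, 5.0], 0.86), ([251.0, 263.0, -1.0], 0.78)]
handle [([255.0, -309.0, 31.0], 0.91), ([575.0, -199.0, 35.0], 0.85), ([251.0, 258.0, 32.0], 0.6)]
tray [([573.0, -194.0, -0.0], 0.88)]
stand [([562.0, 212.0, -3.0], 0.77)]
roller [([575.0, 200.0, 73.0], 0.59)]
pointer [([695.0, -417.0, 78.0], 0.22)]
mark [([570.0, 199.0, 69.0], 0.42)]
bush [([661.0, -1.0, 1.0], 0.73)]
insert [([484.0, 4.0, 1.0], 0.71)]
dowel [([589.0, -7.0, 1.0], 0.55)]
1.1
```

View pics/top0.png

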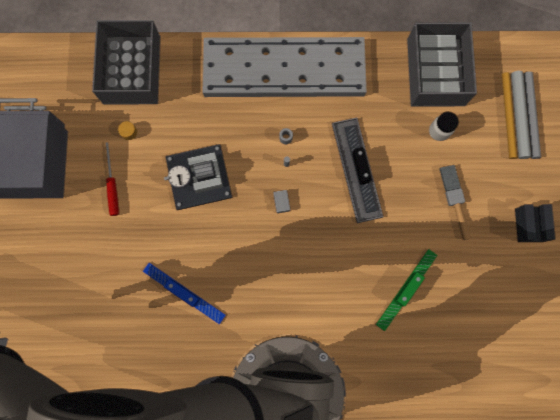

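View pics/scene0.png

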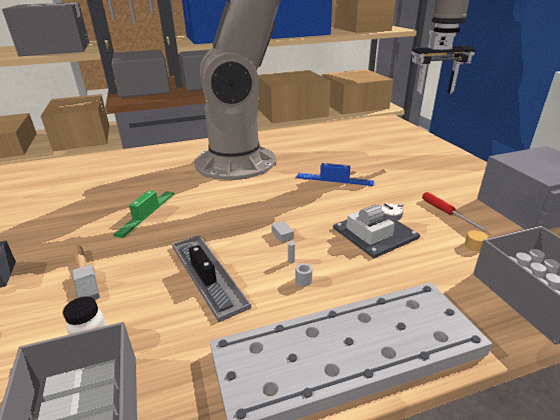

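```bash
cat >> h.py <<'E'
def ori(phi): return (Ro.from_euler('z',phi)*Ro.from_matrix(np.diag([-1.,1,-1]))).as_rotvec()
def proj(f,X): # fisheye
    c=np.array(f["R"])@np.array(X,float)+np.array(f["t"]); r=np.hypot(c[0],c[1]); th=np.arctan2(r,c[2])
    return np.array([f["cx"]+f["fx"]*th*c[0]/r, f["cy"]+f["fy"]*th*c[1]/r])
def unproj(f,u,v,z): # world point at height z
    d=np.array([(u-f["cx"])/f["fx"],(v-f["cy"])/f["fy"]]); th=np.linalg.norm(d)
    ray=np.append(np.sin(th)*d/th,np.cos(th)); R=np.array(f["R"]); o=-R.T@np.array(f["t"]); k=R.T@ray
    return o+k*(z-o[2])/k[2]
def rect(f,mask,z): # min-area rectangle of a mask at height z, world
    c=max(cv2.findContours(mask.astype(np.uint8),0,2)[0],key=cv2.contourArea)[:,0]
    P=np.array([unproj(f,u,v,z)[:2] for u,v in c],np.float32); return cv2.minAreaRect(P)
E
cat > look.py <<'E'
from h import *
import sys
def look(tag,names,masks,zs):
    f=grab_frame("wrist"); cv2.imwrite(f"pics/{tag}.png",f["image"])
    print(tag,"cam",np.round(-np.array(f["R"]).T@np.array(f["t"])),f["fx"])
    for n in names: print(n,[(np.round(w(f,d["position"])).tolist(),round(d["confidence"],2)) for d in spot_point(f,n)[:2]])
    for n,z in zip(masks,zs):
        for d in outline_of(f,n)[:2]:
            print(n,"rect",rect(f,d["mask"],z),d["confidence"])
    return f
E
python3 - <<'E'
from look import *
print(get_state()["clock"]); 
move_pose([540,225,300],ori(.16)); print(get_state()["clock"])
look("st1",["stand"],["stand","roller"],[12,65])
move_pose([575,-197,260],ori(.25)); print(get_state()["clock"])
look("tr1",["tray","file","handle"],["tray","file","handle"],[12,6,50]); print(get_state()["clock"])
a=cv2.imread("pics/st1.png");b=cv2.imread("pics/tr1.png")
cv2.imwrite("pics/both.png",np.hstack([a,b])[:, :])
E
```

```text
1.1
3.2
st1 cam [468. 214. 477.] 325.19226210127806
stand [([562.0, 204.0, 2.0], 0.73)]
stand rect ((553.8578491210938, 229.35049438476562), (151.1614227294922, 149.72828674316406), 12.903848648071289) 0.83
roller rect ((559.27978515625, 206.5928192138672), (40.66197967529297, 45.80446243286133), 12.02574634552002) 0.57
roller rect ((544.7650146484375, 227.56178283691406), (134.9722442626953, 134.075927734375), 13.204390525817871) 0.22
4.9667
tr1 cam [ 505. -215.  438.] 325.19226210127806
tray [([572.0, -193.0, 2.0], 0.69)]
file [([575.0, -203.0, 5.0], 0.97)]
handle [([578.0, -200.0, 33.0], 0.68)]
tray rect ((572.6112060546875, -192.05645751953125), (278.68450927734375, 71.60892486572266), 12.486847877502441) 0.63
file rect ((211.5449981689453, 193.83572387695312), (86.59561920166016, 34.27814865112305), 54.04171371459961) 0.96
file rect ((575.4993896484375, -200.906982421875), (238.66729736328125, 29.226226806640625), 12.499822616577148) 0.87
handle rect ((568.7496948242188, -202.3833770751953), (215.6942901611328, 26.50953483581543), 11.901383399963379) 0.9
handle rect ((241.45220947265625, 153.07366943359375), (80.04623413085938, 34.332271575927734), 56.24209213256836) 0.74
5.3167
```

View pics/st1.png

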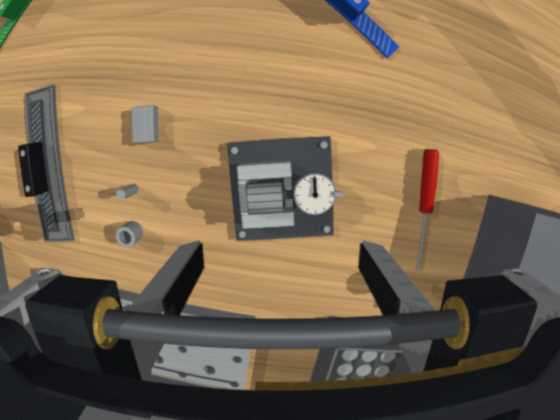

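View pics/tr1.png

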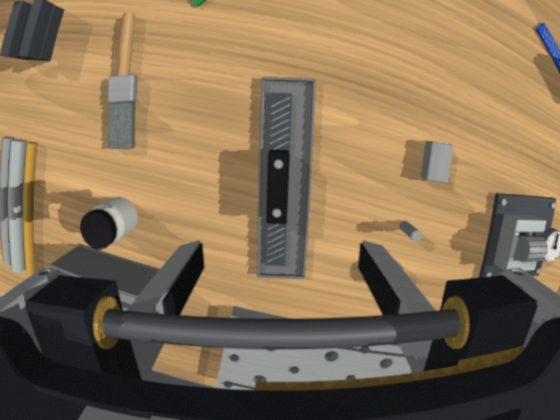

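Run:
```python
from h import *
a=cv2.imread("pics/st1.png")[125:255,215:355]; cv2.imwrite("pics/crop.png",cv2.resize(a,None,fx=5,fy=4.5,interpolation=2)if 0 else cv2.resize(a,None,fx=4.5,fy=4.5,interpolation=2))
o=ori(.218)
servo_line([575.5,-201,70],o,150)
f=grab_frame("wrist")
for n in("file","handle"): print(n,[(np.round(w(f,d["position"])).tolist(),round(d["confidence"],2)) for d in spot_point(f,n)[:2]])
s=get_state(); print(s["clock"],s["contact_force"],s["eef_pos"])
servo_line([575.5,-201,15],o,60)
command_gripper(0,60); wait(.2)
s=get_state(); print(s["clock"],s["contact_force"],s["ft_torque"],s["eef_pos"],s["gripper_width"]*94)
```

```text
file [([573.0, -201.0, 7.0], 0.97)]
handle [([575.0, -201.0, 31.0], 0.62)]
6.8833 [ 0.15549668 -0.16201346 -0.75021457] [ 575.91420655 -201.03262894   70.67819365]
9.2 [-1.35684997  2.08755975  0.97266972] [ 0.28641019  0.08858882 -0.12619903] [ 575.46390649 -200.86950274   14.96780565] 25.83718964164007
```

View pics/crop.png

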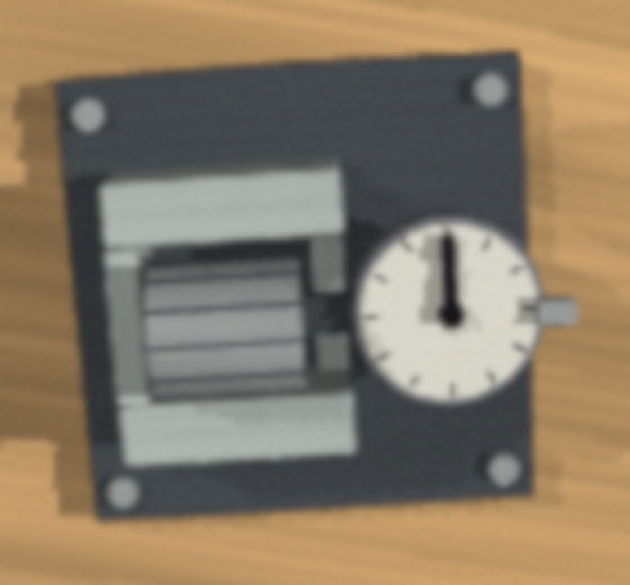

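```bash
cat >> h.py <<'E'
PS=.222; O=np.array([559.,207.]); D=np.array([np.cos(PS),np.sin(PS)]); OS=ori(PS)
def P(s,z): return [*(O+s*D),z]
def F(n=8,dt=.01):
    a=[];b=[]
    for _ in range(n):
        s=get_state(); a.append(s["contact_force"]); b.append(s["ft_torque"]); wait(dt)
    return np.mean(a,0),np.mean(b,0),np.std(a,0)[2]
E
python3 - <<'E'
from h import *
T=lambda: round(get_state()["clock"],2)
servo_line([575.5,-201,40],None,60)
servo_line([575.5,-201,190],None,250)
servo_line(P(0,190),OS,300); print("over",T(),get_state()["gripper_width"]*94)
f=grab_frame("wrist"); cv2.imwrite("pics/over.png",f["image"])
servo_line(P(0,100),None,150); wait(.2)
f0,t0,sd=F(15); print("zero",f0,t0,sd,T())
np.save("f0.npy",np.r_[f0,t0])
z=95; servo_line(P(0,z),None,50)
while z>68:
    z-=1; servo_line(P(0,z),None,25); f,t,sd=F(3); d=f-f0
    if abs(d[2])>2.5: break
for i in range(3):
    f,t,sd=F(10); print(z,get_state()["eef_pos"].round(2),(f-f0).round(2),(t-t0).round(2),sd,T())
    if (f-f0)[2]<12: z-=.5; servo_line(P(0,z),None,10)
servo_line(P(0,z+8),None,40); wait(.1); f,t,sd=F(10); print("air",(f-f0).round(2),(t-t0).round(2),T())
E
```

```text
over 12.03 25.641692509535876
zero [-0.06500068 -0.05315583 -3.66653693] [ 0.01470852  0.00712057 -0.01290271] 0.6903296909852236 13.15
91 [559.12 207.05  91.2 ] [-1.52 -0.44  5.49] [-0.09  0.31  0.02] 0.5231574765935452 14.58
90.5 [559.11 207.03  90.64] [-1.6  -0.55  8.43] [-0.13  0.42  0.  ] 0.3753927904005852 14.92
90.0 [559.13 207.02  90.22] [-2.44 -0.5  11.16] [-0.19  0.59  0.  ] 0.546367022074899 15.25
air [0.12 0.05 0.06] [0.02 0.   0.02] 16.03
```

View pics/over.png

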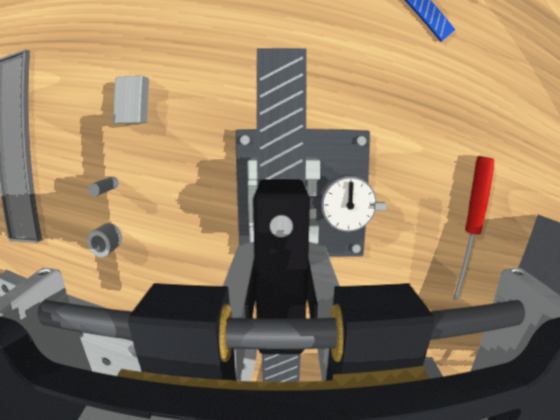

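```bash
cat >> h.py <<'E'
T=lambda: round(get_state()["clock"],2)
def stroke(s0,s1,ds=15,tgt=15.5,vel=45,zstart=91.5,dz0=0.8,verbose=True):
    """press at s0, go forward to s1 with force correction, lift clear"""
    servo_line(P(s0,zstart+8),None,180); wait(.1); f0=F(8)[0]
    z=zstart; servo_line(P(s0,z),None,60); fz=F(3)[0][2]-f0[2]
    while fz<tgt-3:
        z-=np.clip((tgt-1.5-fz)/8,.2,dz0); servo_line(P(s0,z),None,10); fz=F(4)[0][2]-f0[2]
        if z<86: break
    log=[(s0,round(z,2),round(fz,1))]; s=s0
    while s<s1-.1 and fz<19:
        z+=np.clip(.7*(fz-tgt)/6,-.5,.8); s=min(s+ds,s1)
        servo_line(P(s,z),None,vel); f=F(4)[0]-f0; fz=f[2]
        log.append((s,round(z,2),*f.round(1)))
    servo_line(P(s,z+8),None,40)
    if verbose: print(*log,sep="\n")
    print("end",T(),get_state()["eef_pos"].round(1))
def dial(tag):
    f=grab_frame("wrist"); cv2.imwrite(f"pics/{tag}.png",f["image"]); c=[*(O+66*np.array([-D[1],D[0]])),60]
    u,v=proj(f,c); print("dial px",u,v)
    a=f["image"][max(0,int(v)-45):int(v)+45,max(0,int(u)-45):int(u)+45]; cv2.imwrite(f"pics/{tag}c.png",cv2.resize(a,None,fx=5,fy=5,interpolation=2))
E
python3 - <<'E'
from h import *
stroke(-50,50)
dial("d1")
E
```

```text
(-50, np.float64(88.97), np.float64(13.8))
(-35, np.float64(88.77), np.float64(-0.3), np.float64(-0.5), np.float64(16.0))
(-20, np.float64(88.83), np.float64(-0.4), np.float64(-0.1), np.float64(16.2))
(-5, np.float64(88.91), np.float64(-0.3), np.float64(-0.0), np.float64(16.1))
(10, np.float64(88.98), np.float64(-0.3), np.float64(0.2), np.float64(16.0))
(25, np.float64(89.04), np.float64(-0.3), np.float64(0.0), np.float64(15.4))
(40, np.float64(89.03), np.float64(-0.1), np.float64(0.3), np.float64(15.1))
(50, np.float64(88.99), np.float64(-0.1), np.float64(0.4), np.float64(15.2))
end 22.21 [607.2 217.9  96.6]
dial px 378.43912635491824 165.71619295047333
```

View pics/d1c.png

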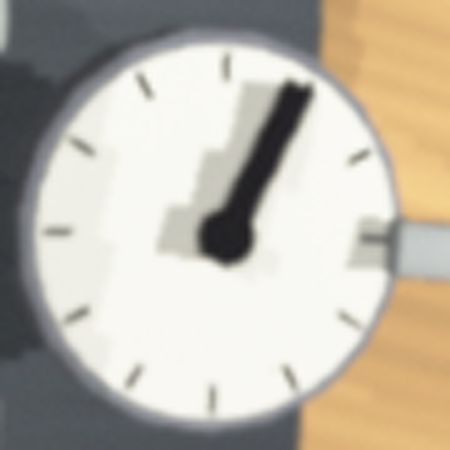

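Run:
```python
from h import *
stroke(-50,50,verbose=False)
stroke(-50,50)
stroke(-25,30)
dial("d2")
```

```text
end 28.43 [607.2 218.   96.7]
(-50, np.float64(89.2), np.float64(13.3))
(-35, np.float64(88.94), np.float64(0.1), np.float64(-1.0), np.float64(14.8))
(-20, np.float64(88.85), np.float64(0.0), np.float64(-0.2), np.float64(15.9))
(-5, np.float64(88.89), np.float64(-0.1), np.float64(-0.5), np.float64(16.3))
(10, np.float64(88.99), np.float64(-0.1), np.float64(-0.4), np.float64(15.6))
(25, np.float64(89.0), np.float64(-0.0), np.float64(-0.7), np.float64(15.8))
(40, np.float64(89.03), np.float64(-0.0), np.float64(-0.2), np.float64(15.7))
(50, np.float64(89.06), np.float64(-0.7), np.float64(0.1), np.float64(14.7))
end 34.61 [607.2 218.   96.7]
(-25, np.float64(89.41), np.float64(12.6))
(-10, np.float64(89.07), np.float64(-0.1), np.float64(-1.0), np.float64(15.4))
(5, np.float64(89.06), np.float64(-0.1), np.float64(-0.3), np.float64(15.1))
(20, np.float64(89.02), np.float64(-0.1), np.float64(-0.6), np.float64(15.8))
(30, np.float64(89.05), np.float64(-0.8), np.float64(-0.1), np.float64(15.4))
end 38.81 [587.6 213.5  96.7]
dial px 376.7653382466422 194.39337892211026
```

View pics/d2c.png

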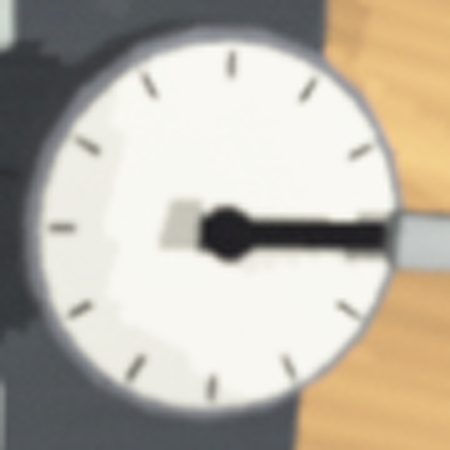

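The pointer lies on the mark. I'll take the file back to the tray.

Run:
```python
from h import *
p=get_state()["eef_pos"]; servo_line([p[0],p[1],190],None,150)
o=ori(.218); c=[573,-192.5]
servo_line(c+[190],o,250); servo_line(c+[40],None,150); wait(.2); f0=F(10)[0]
servo_line(c+[18],None,40); z=18
while z>13.5:
    z-=.5; servo_line(c+[z],None,15); d=F(4)[0]-f0
    if d[2]>2.5: break
print("down",z,d,T())
command_gripper(.45,None); wait(.3)
servo_line(c+[60],None,60); servo_line(c+[260],None,200); wait(.2); print(T(),get_state()["contact_force"])
f=grab_frame("wrist"); cv2.imwrite("pics/end.png",f["image"])
for n in("tray","file","handle"): print(n,[(np.round(w(f,d["position"])).tolist(),round(d["confidence"],2)) for d in spot_point(f,n)[:2]])
for n,zz in(("tray",12),("file",10)):
    for d in outline_of(f,n)[:2]: print(n,rect(f,d["mask"],zz),d["confidence"])
```

```text
down 14.5 [-3.23976143  1.77123429 10.97726129] 45.52
48.56 [ 0.69036989  0.01018052 -0.97330944]
tray [([570.0, -192.0, 0.0], 0.91)]
file [([573.0, -193.0, 7.0], 0.67), ([575.0, -194.0, 31.0], 0.66)]
handle [([574.0, -193.0, 32.0], 0.95)]
tray ((571.9633178710938, -191.8514404296875), (278.6191711425781, 71.46903991699219), 12.334844589233398) 0.94
tray ((554.9815063476562, 222.06271362304688), (152.20458984375, 155.98333740234375), 13.355127334594727) 0.41
file ((572.0895385742188, -193.2894287109375), (238.86032104492188, 28.189809799194336), 12.176669120788574) 0.98
file ((218.3320770263672, 196.16140747070312), (100.14313507080078, 34.43080139160156), 55.3105354309082) 0.72
```

View pics/end.png

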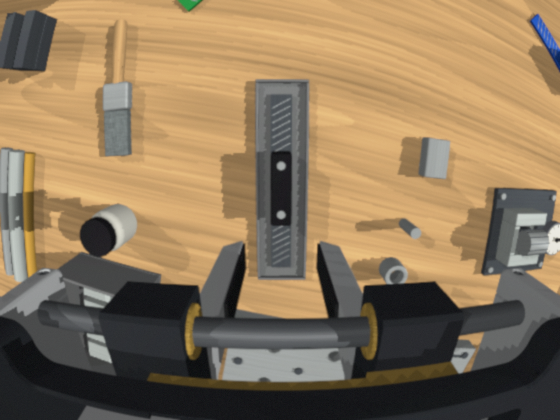

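The file lies centred in the tray (about pixel 281,188), the gripper is clear of it, and the bystanders stand where they were.

```bash
python3 -c "
from cell import *
job_done()"
```

```text
the job is handed in; nothing more can be done
```

I filed the roller until the pointer stood on the set mark, laid the file back in its tray, let go, and handed the job in. The robot clock read about 49 s of the 72 s allowed.

- **Strokes:** I felt the roller top at about 80.5 mm. I then made three forward strokes of 100 mm and one of 55 mm, lifting the file clear before each return.
- **Force:** The wrist force read 12.6 to 16.3 N on the three strokes whose readings I printed. The second stroke used the same control, but I did not print its readings. Forces were read only at short stops along each stroke, so brief peaks between them were not seen.
- **Dial:** The last close-up showed the pointer lying over the mark. I estimate both at about 1.6 rad. The close-up after the first stroke also matched the travel with no slip. I did not look at the dial again after the file was put back.
- **File:** In the last picture the file lay along the tray, about 1 to 2 mm from its centre and within 0.003 rad of its direction. It met the tray floor with about 11 N. I did not measure its tilt directly.
- **Rest of the scene:** The gripper was clear of everything, and the bystanders in view looked unmoved. The slug and the driver were not in the last picture, but the arm did not work near them.

No check failed or disagreed. The hand-in gives no verdict.

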